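Pass a finished box under the reader arch and square it up at the stop

TASK

Take the green box from the bench and pass it, socket end first, under the blue reader arch, going in at the open end of the plate and coming out on the side of the orange stop; the gripper does not fit under the arch, so let go part-way and take the box again on the other side. Leave it flat on the plate beyond the arch, socket end up against the orange stop and long side flush against the dark fence, let go and at rest. Do not disturb the tape roll, tumbler, screwdriver or blue bin.

Things in the scene. Friction and masses are not known exactly. Their poses are not given: they have to be found in the camera images.
- unit: Dark green steel box, 160 long (its x) x 44 wide (y) x 46 mm high (z), 0.3 to 0.5 kg, lying flat on the bench. Origin: centre of its underside. +x points to the socket end, which has a black round socket and, on top next to it, a yellow square sticker. Grasp across the 44 mm width.
- unit_nose (a point): Centre of the box's socket end face: 80 mm along +x from the box's origin and 23 mm above its underside.
- unit_tail (a point): Centre of the box's plain end face: 80 mm along -x from the box's origin and 23 mm above its underside.
- fixture: Reader fixture fixed to the bench: aluminium plate crossed by a blue arch. Origin: on the bench under the arch's middle. +x = direction of travel, +y = towards the fence, z up. Plate top z = 10 mm, x = -150 (open end) to 215, y = -70 to 55 mm. With the box home, its origin lies at x = 120, y = 0, z = 10 mm and its +x points along the fixture's +x.
- arch (a point): Middle of the underside of the arch's beam, at x = 0, y = -5, z = 64 mm in the fixture's frame. Arch x = -20 to 20 mm; opening y = -36 to 26 mm, 54 mm high above the plate; posts 18 mm wide; beam top z = 82 mm. Grey reader housing behind the fence-side post: y = 44 to 94 mm, top z = 100 mm.
- stop (a point): Orange end stop: this point is on the plate at the foot of its face, x = 200, y = 0, z = 10 mm in the fixture's frame. The stop is 15 mm thick, y = -34 to 22 mm, 24 mm high above the plate.
- fence (a point): Dark steel fence along the whole plate (it also runs through the arch): this point is at the foot of its face, x = 120, y = 22, z = 10 mm in the fixture's frame. 12 mm thick, 10 mm high above the plate.
- tape: Bystander: black tape roll lying flat, 84 mm outside diameter, 24 mm high; origin at the centre of its underside.
- tumbler: Bystander: cream drinking tumbler with a red band, 74 mm diameter, 160 mm high; origin at the centre of its underside.
- driver: Bystander: screwdriver with a red handle lying on the bench, about 200 mm long along its x; origin under its middle.
- bin: Bystander: open blue parts bin, 100 x 140 x 55 mm high; origin at the centre of its underside.
Not all that is in view belongs to the job. Of the things that look like the unit, take the one that is farthest to the robot's right at the start.

How it is judged:
By the outcome, as a careful person would: the job done as asked, in the order asked, and still so for the second after the job is handed in, with the robot touching nothing.
It also fails if it takes over 54 s, if anything falls off the work surface, if the arm or the gripper's body presses on something with over 40 N, if the wrist force passes 120 N, or if a joint passes its speed limit or range.

ROBOT

A 6-joint arm with a two-finger parallel gripper is mounted at the origin on the work surface. World frame = base frame: x ahead of the robot, y to its left, z up, the work surface at z = 0. Lengths are in m, angles in rad, forces in N, time in s.
With the tool pointing down it reaches from about 0.375 to 0.9 m from the base axis. Payload 3.1 kg.
Tool frame: the origin (TCP) lies between the finger pads; the fingertips stand bot.tcp_to_tips ahead of it and the grasp point (between the pads) lies 5 mm behind it (bot.tcp_to_tips is the distance from the TCP to the fingertips, in m); z points along the fingers, y is the line along which they close (so a half turn about z gives the same grasp; the last joint's range is limited). The gripper opens to 87 mm and grips with 3 to 60 N. Pads are 19 mm wide; open, the fingers measure 117 mm over their backs; the gripper's body (75 mm by 190 mm) begins 51 mm behind the grasp point.
Start: joints at [1.141, 0.527, 1.433, -0, 1.181, -0.178], TCP at [0.155, 0.605, 0.197] pointing down, gripper open.
Joint ranges: [-3.08, 3.08], [-0.75, 2.2], [0.22, 2.44], [-1.43, 4.57], [0, 2.65], [-2.85, 2.85]. Speed limits (rad/s): [2.79, 2.79, 3.14, 3.14, 3.14, 3.14].

INTERFACE

Orientations are given as a rotation vector (axis times angle).
In Python, from workcell import readout, capture, bot gives the robot as it stands.
- The arm moves only by the tool move_arm, never from a script. Its argument "motion" is a list that holds one entry, the list of rows, each a list of 7 numbers: the opening, from -1 (shut) to 1 (fully open), then the shift along the tool's x, y, z in units of 30 mm (1.0 is 30 mm), then the turn, a rotation vector about the tool's x, y, z in units of 6 degrees (1.0 is 6 degrees). In form: [[[gripper, tx, ty, tz, rx, ry, rz], ...]]. A call has 1 to 12 rows; each row shifts and turns the commanded pose from where the row before left it, along the tool's axes as they then stand; what a row does not reach is not made up. A row lasts 1/10 s, in which the tool goes at most 50 mm and 8.59 degrees, less where a joint would pass 70% of its speed; a pose out of reach is approached as far as the arm can. A call is refused whole if a number of a shift passes 1 or a number of a turn 1, either way. A call with a gripper value outside its range is refused whole. The fingers move at their own pace and stop on an object; the grip force is fixed at half the most. Time passes only in rows, so rows that do not move let the fingers close. It gives the time, the measured TCP pose, the force, the opening and the grip force at its end, in the units of the state.
- readout.read_state(): the state, without advancing time (a new reading comes with each control period).
- capture(name): name is "side" or "top"; returns a dict with "img" (420x560x3 uint8, blue, green, red), "vfov" (degrees; the focal length in pixels is half the picture's height over the tangent of half this angle, whatever the lens; pixels are square), "cx", "cy" (the principal point, pixels), "R" (3x3) and "t" (3): a world point X has camera coordinates R X + t. Camera axes: x right, y down, z forward; pixel columns grow to the right and rows downward; lengths in m; the calibration is good to about 2 mm. A picture is of the moment at which its call begins. There is no depth.
- bot.close_job(): hands the job in; it is judged then, once.
The state is a dict: "time": time; "qpos": joint angles; "joint_velocities": joint speeds; "tau": joint torques, N m; "position": TCP position; "ee_rot": TCP orientation; "force": force on the tool from outside, world axes, zero at the start; "ft_torque": the same for the moment, N m; "grip_width": finger opening in m; "finger_force": force on a finger pad.
Only numpy, scipy, OpenCV 4.12 (cv2) and the standard library are available. Lean on these libraries where they do the work, as an engineer would, in place of code of your own. Each camera call takes 0.05 s, during which the arm holds its last target. There are 200 camera calls.

## Working session

There is one attempt and no reset: what is moved stays moved. The work goes in short steps, Python scripts to look and compute and a tool call to move; the robot and the scene stay as the last step left them, time stands still between calls to the robot, and variables do not carry over. Pictures are saved under pics/ and viewed, at most 10 in all, crops included, and the job is handed in when it is done.

Besides the shell and the picture viewer there is one more tool, called after "Call:" by a JSON object that holds its "op" and its "data". move_arm: Moves the arm, as the interface text tells. Its arguments: {"type":"object","properties":{"motion":{"type":"array","items":{"type":"array","items":{"type":"array","items":{"type":"number"}}}}},"required":["motion"]}

```bash
mkdir -p pics; ls
python3 - <<'E'
from workcell import readout, capture, bot
import cv2,numpy as np
for n in("side","top"):
    c=capture(n);cv2.imwrite(f"pics/{n}0.png",c["img"]);print(n,c["vfov"],c["cx"],c["cy"],c["R"],c["t"],[k for k in c])
s=readout.read_state();print(s,bot.tcp_to_tips)
E
```

```text
pics
side 44.073751050839086 284.15577258712136 211.59496023341788 [[ 0.94365051 -0.33038677 -0.01919117]
 [-0.24489855 -0.65812303 -0.71196824]
 [ 0.22259474  0.67654908 -0.70194937]] [-0.52645485  0.17374859  1.39168333] ['img', 'vfov', 'cx', 'cy', 'R', 't']
top 50.52400513351013 282.2793505684768 207.6721540687564 [[-0.01791039 -0.99982751 -0.00491578]
 [-0.98939792  0.01843183 -0.14405566]
 [ 0.14412142  0.00228357 -0.98955738]] [-0.01229614  0.544876    1.40068606] ['img', 'vfov', 'cx', 'cy', 'R', 't']
{'time': 0.1, 'qpos': array([ 1.14149956e+00,  5.28350276e-01,  1.43373574e+00, -2.19567784e-05,
        1.18137628e+00, -1.78503490e-01]), 'joint_velocities': array([-0.00016331, -0.00230871, -0.0035984 ,  0.0007273 ,  0.00024664,
       -0.00034268]), 'tau': array([-2.59615399e-04, -4.40985775e+01, -1.77149999e+01,  6.34933147e-02,
        5.33717754e-02, -6.72245142e-05]), 'position': array([0.15480113, 0.60482582, 0.19609583]), 'ee_rot': array([-3.92832821e-01, -3.11638983e+00,  2.81131668e-03]), 'force': array([-0.58246118,  0.506139  ,  0.04937156]), 'ft_torque': array([-0.0227288 ,  0.01889625, -0.03004877]), 'finger_force': 0.0, 'grip_width': 0.08673099711566758} 0.014
```

View pics/side0.png

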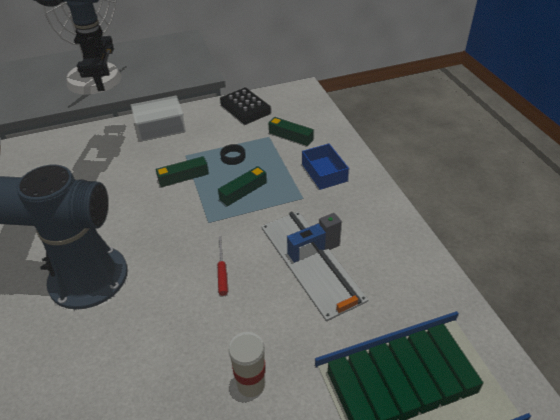

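View pics/top0.png

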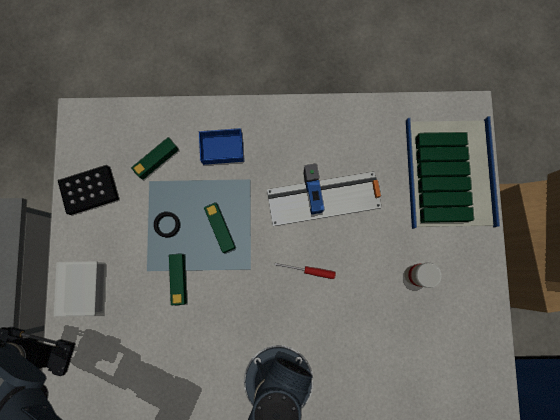

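Candidates in the top view are three stickered green boxes at (155,158), (220,228) and (177,279), plus six plain boxes in the rack at (445,135–215). The rack boxes show no sticker and are not lying on the bench, so by the description I choose (220,228), the right-most stickered box. I'll check that in a crop.

Run:
```python
import cv2,numpy as np
s=cv2.imread("pics/side0.png");t=cv2.imread("pics/top0.png")
r=lambda im,x,y,w,h:cv2.resize(im[y:y+h,x:x+w],(400,300),interpolation=cv2.INTER_CUBIC)
a=np.vstack([np.hstack([r(s,200,150,100,75),r(s,320,310,180,110)]),np.hstack([r(t,180,190,80,60),r(t,400,110,120,120)])])
cv2.imwrite("pics/crop1.png",cv2.convertScaleAbs(a,alpha=1.6))
```

```text
(no output)
```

View pics/crop1.png

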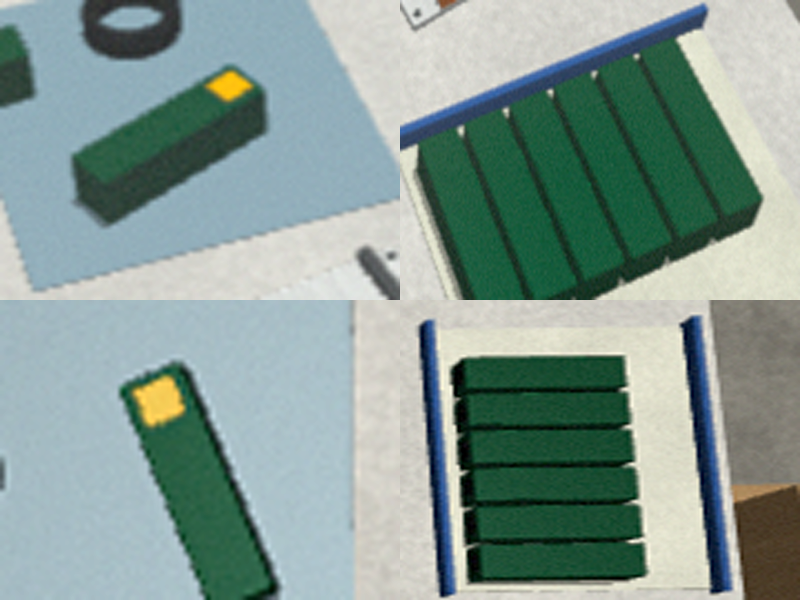

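The crop shows the box at top (220,228) with its yellow sticker at the (211,208) end. The rack boxes are plain, so the choice stands. Next I'll look at the fixture close up.

Run:
```python
import cv2,numpy as np
s=cv2.imread("pics/side0.png");t=cv2.imread("pics/top0.png")
def g(im,x,y,w,h,k,f):
    a=cv2.resize(im[y:y+h,x:x+w],None,fx=k,fy=k,interpolation=cv2.INTER_CUBIC)
    for i in range(x-x%10+10,x+w,10):cv2.putText(a,str(i),((i-x)*k,9),0,.33,(0,0,255));a[::4,(i-x)*k]=(0,0,255)
    for j in range(y-y%10+10,y+h,10):cv2.putText(a,str(j),(0,(j-y)*k),0,.33,(0,0,255));a[(j-y)*k,::4]=(0,0,255)
    cv2.imwrite(f,a)
g(t,262,160,128,70,6,"pics/ft.png");g(s,255,205,120,115,5,"pics/fs.png")
```

```text
(no output)
```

View pics/ft.png

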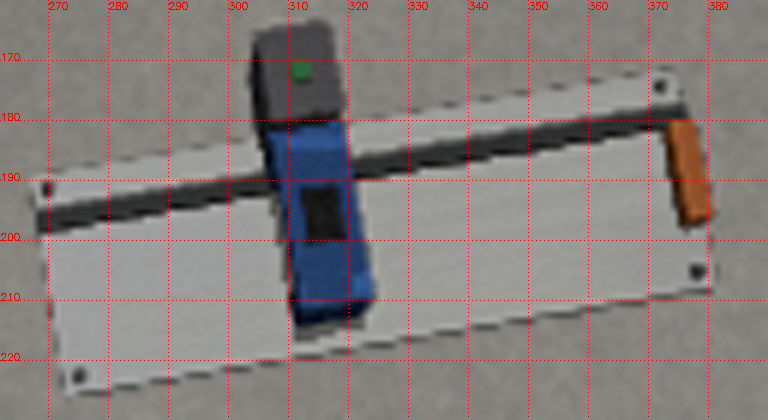

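View pics/fs.png

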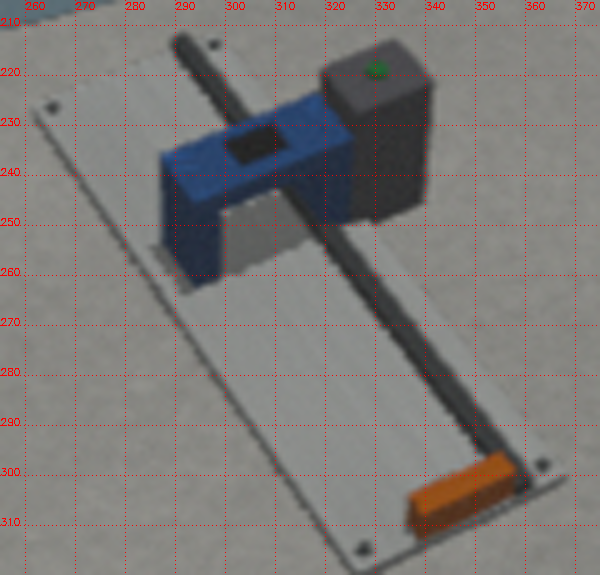

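Both crops show the plate's four screws. In the top view they are at about (269.8,191.5), (371.8,174.5), (378.2,205.3) and (275.2,222.7). In the side view they are at (297.8,213.8), (363.4,298), (327.8,314.8) and (265.4,226.4). The arch is at top (315,196), the stop at top (376,188), and the fence runs along the upper side, which is the world +x side. Next I'll triangulate.

```bash
cat > h.py <<'E'
import cv2,numpy as np
from workcell import readout,capture,bot
def cam(c):
    f=c["img"].shape[0]/2/np.tan(np.radians(c["vfov"]/2))
    return np.array([[f,0,c["cx"]],[0,f,c["cy"]],[0,0,1]]),np.array(c["R"]),np.array(c["t"])
def P(c): K,R,t=cam(c);return K@np.c_[R,t]
def plane(c,uv,z):
    K,R,t=cam(c);o=-R.T@t;uv=np.atleast_2d(uv);d=np.c_[uv,np.ones(len(uv))]@np.linalg.inv(K).T@R
    return o+d*((z-o[2])/d[:,2])[:,None]
def tri(a,b,ua,ub):
    X=cv2.triangulatePoints(P(a),P(b),np.float64(ua).T,np.float64(ub).T);return (X[:3]/X[3]).T
def proj(c,X): x=np.c_[X,np.ones(len(X))]@P(c).T;return x[:,:2]/x[:,2:]
def dots(c,pts,r=3):
    g=cv2.cvtColor(c["img"],6).astype(float);o=[]
    for u,v in pts:
        x,y=int(round(u)),int(round(v));w=g[y-r:y+r+1,x-r:x+r+1];w=np.clip(np.median(w)-15-w,0,None)
        Y,X=np.mgrid[y-r:y+r+1,x-r:x+r+1];o.append([(w*X).sum()/w.sum(),(w*Y).sum()/w.sum()])
    return np.array(o)
def topface(c,uv,vmin):
    "corners of the bright (top) green+yellow face around pixel uv"
    h=cv2.cvtColor(c["img"],cv2.COLOR_BGR2HSV);m=cv2.inRange(h,(15,80,vmin),(90,255,255))
    m=cv2.morphologyEx(m,cv2.MORPH_CLOSE,np.ones((3,3)))
    n,l=cv2.connectedComponents(m);q=(l==l[int(uv[1]),int(uv[0])]).astype(np.uint8)
    k=max(cv2.findContours(q,0,1)[0],key=cv2.contourArea)
    y=cv2.inRange(h,(20,120,120),(35,255,255))&(cv2.dilate(q,np.ones((3,3)))*255);ys,xs=np.nonzero(y)
    return cv2.approxPolyN(k,4,ensure_convex=True).reshape(4,2),k,np.array([xs.mean(),ys.mean()])
E
python3 - <<'E'
from h import *
s=capture("side");t=capture("top")
dt=dots(t,[(269.4,191),(371.4,174),(377.8,205),(275,222.3)]);ds=dots(s,[(297.4,213.4),(363,297.6),(327.4,314.4),(265,226)])
X=tri(t,s,dt,ds);print("screws",X.round(4),np.abs(proj(t,X)-dt).max())
print([np.linalg.norm(X[i]-X[(i+1)%4]).round(4) for i in range(4)])
for c,uv in((t,(220,228)),(s,(243,186))):
    h=cv2.cvtColor(c["img"],cv2.COLOR_BGR2HSV);print(h[int(uv[1])-8:int(uv[1])+14:3,int(uv[0]),:].tolist())
    for v in(50,60,70):
        q,k,y=topface(c,uv,v);print(v,q.tolist(),y,cv2.contourArea(k))
E
```

```text
screws [[ 0.6021  0.0195  0.0068]
 [ 0.655  -0.3233  0.0069]
 [ 0.5506 -0.3386  0.0113]
 [ 0.4983  0.0031  0.0083]] 0.5383083390637182
[np.float64(0.3469), np.float64(0.1056), np.float64(0.3457), np.float64(0.1051)]
[[75, 142, 63], [73, 136, 60], [74, 145, 60], [74, 142, 61], [77, 151, 59], [75, 149, 60], [74, 142, 63], [75, 149, 60]]
50 [[234, 246], [222, 252], [203, 207], [215, 202]] [211.57894737 209.73684211] 569.0
60 [[233, 246], [222, 251], [203, 207], [215, 202]] [211.57894737 209.73684211] 512.0
70 [[559, 0], [559, 419], [0, 419], [0, 0]] [172.8        217.38181818] 231878.0
[[74, 138, 59], [76, 149, 58], [76, 143, 59], [66, 62, 41], [80, 112, 41], [80, 89, 43], [86, 66, 62], [99, 57, 120]]
50 [[559, 0], [559, 419], [0, 419], [0, 0]] [228.54545455 155.63636364] 231427.5
60 [[559, 0], [559, 419], [0, 419], [0, 0]] [231.16666667 157.        ] 233529.0
70 [[559, 0], [559, 419], [0, 419], [0, 0]] [223.26666667 160.76666667] 234221.0
```

```bash
cat >> h.py <<'E'
def fit():
    "fixture frame from the screws (two views), origin = screw centre minus plate-centre offset"
    X=np.array([[.6021,.0195],[.655,-.3233],[.5506,-.3386],[.4983,.0031]])
    ex=X[1]+X[2]-X[0]-X[3];ex/=np.linalg.norm(ex);ey=np.array([-ex[1],ex[0]])
    return X.mean(0)-.0325*ex+.0075*ey,ex,ey
E
python3 - <<'E'
from h import *
s=capture("side");t=capture("top")
O,ex,ey=fit();print("fix",O,ex,np.degrees(np.arctan2(ex[1],ex[0])))
F=lambda x,y,z:np.array([[*(O+x/1000*ex+y/1000*ey),z/1000]])
print("stop top mid",proj(t,F(207.5,-6,34)),proj(s,F(207.5,-6,34)),"arch top",proj(t,F(0,-5,82)),proj(s,F(0,-5,82)))
for c in(t,s):
    h=cv2.cvtColor(c["img"],cv2.COLOR_BGR2HSV);m=cv2.inRange(h,(5,130,60),(18,255,255));x0,y0=(365,170) if c is t else(330,290)
    ys,xs=np.nonzero(m[y0:y0+40,x0:x0+40]);print("orange",xs.mean()+x0,ys.mean()+y0,len(xs))
qt,kt,yt=topface(t,(220,228),52)
h=cv2.cvtColor(s["img"],cv2.COLOR_BGR2HSV)
m=cv2.inRange(h[150:215,205:280],(15,80,50),(90,255,255));n,l,st,ce=cv2.connectedComponentsWithStats(m);print(st,ce+[205,150])
q,k,ys_=topface(s,(243,181),50);print(q.tolist(),ys_,qt.tolist(),yt)
def rect(k):
    (c,(w,h),a)=cv2.minAreaRect(k);return c,w,h,a
print(rect(kt))
if len(k)<400:
    # centroids of the top face, sticker
    M=cv2.moments(kt);ct=[M["m10"]/M["m00"],M["m01"]/M["m00"]];M=cv2.moments(k);cs=[M["m10"]/M["m00"],M["m01"]/M["m00"]]
    print("tri centre,sticker",tri(t,s,[ct,yt],[cs,ys_]).round(4))
    for c,kk in((t,kt),(s,k)):
        W=plane(c,kk.reshape(-1,2),.046)[:,:2];print(cv2.minAreaRect(np.float32(W*1000)))
print("sticker on plane",plane(t,yt,.046),plane(s,ys_,.046))
E
```

```text
fix [ 0.57897604 -0.12656287] [ 0.15190527 -0.98839506] -81.2626438601036
stop top mid [[376.95904605 187.9815975 ]] [[346.40445992 301.09056008]] arch top [[315.39297489 195.85401506]] [[305.16983342 233.68612144]]
orange 376.2345679012346 187.97530864197532 81
orange 346.8288770053476 303.3475935828877 187
[[   0    0   75   65 4409]
 [   0   11    2    3    4]
 [  13   16   48   30  462]] [[242.10750737 182.15763212]
 [205.25       162.25      ]
 [241.29220779 180.66666667]]
[[266, 172], [226, 196], [217, 189], [257, 166]] [257. 171.] [[234, 246], [222, 252], [203, 207], [215, 202]] [211.57894737 209.73684211]
((218.3129425048828, 226.86822509765625), 48.11906814575195, 12.999909400939941, 67.16634368896484)
tri centre,sticker [[0.4846 0.1844 0.0408]
 [0.5411 0.2056 0.0458]]
((485.8564453125, 183.8004913330078), (155.78237915039062, 41.12067413330078), 22.6217098236084)
((484.56689453125, 180.0156707763672), (157.48458862304688, 43.705684661865234), 21.9692440032959)
sticker on plane [[0.54112438 0.2055804  0.046     ]] [[0.54095285 0.20540758 0.046     ]]
```

The fixture frame reprojects onto the stop and arch, so it holds: origin (0.579,-0.1266), travel yaw -81.3°. The box centre is (0.485,0.1825), yaw 22.3°, and its top triangulates at about 41–46 mm. Next I'll plan moves as equal tool-frame steps.

```bash
cat >> h.py <<'E'
from scipy.spatial.transform import Rotation as Ro
from scipy.linalg import logm,expm
def pose(x,y,z,yaw):  # tool down, tool-x at yaw (deg)
    T=np.eye(4);a=np.radians(yaw);T[:3,:3]=np.c_[[np.cos(a),np.sin(a),0],[np.sin(a),-np.cos(a),0],[0,0,-1]];T[:3,3]=x,y,z;return T
def fx(x,y,z): # fixture mm -> tool pose with tool x = -fixture x
    O,ex,ey=fit();p=O+x/1000*ex+y/1000*ey;return pose(*p,z/1000,98.74)
def now():
    s=readout.read_state();T=np.eye(4);T[:3,:3]=Ro.from_rotvec(s["ee_rot"]).as_matrix();T[:3,3]=s["position"];return T
def plan(A,B,n):
    S=expm(logm(np.linalg.inv(A)@B).real/n);print(n,"rows:",(S[:3,3]/.03).round(3),(np.degrees(Ro.from_matrix(S[:3,:3]).as_rotvec())/6).round(3))
E
python3 - <<'E'
from h import *
A=now();B=pose(.485,.1825,.19,202.3);C=pose(.485,.1825,.030,202.3)
plan(A,B,20);plan(A,B,24);plan(B,C,8)
E
```

```text
20 rows: [-0.521 -0.745  0.011] [-0.    -0.    -0.306]
24 rows: [-0.432 -0.622  0.009] [-0.    -0.    -0.255]
8 rows: [-0.    -0.     0.667] [0. 0. 0.]
```

Call:
{"op": "move_arm", "data": {"motion": [[[1, -0.432, -0.622, 0, 0, 0, -0.255], [1, -0.432, -0.622, 0, 0, 0, -0.255], [1, -0.432, -0.622, 0, 0, 0, -0.255], [1, -0.432, -0.622, 0, 0, 0, -0.255], [1, -0.432, -0.622, 0, 0, 0, -0.255], [1, -0.432, -0.622, 0, 0, 0, -0.255], [1, -0.432, -0.622, 0, 0, 0, -0.255], [1, -0.432, -0.622, 0, 0, 0, -0.255], [1, -0.432, -0.622, 0, 0, 0, -0.255], [1, -0.432, -0.622, 0, 0, 0, -0.255], [1, -0.432, -0.622, 0, 0, 0, -0.255], [1, -0.432, -0.622, 0, 0, 0, -0.255]]]}}

```text
time: 1.5
position: [0.2864, 0.3668, 0.1971]
ee_rot: [-0.111, 3.139, 0.0]
force: [0.1, 0.6, 0.1]
grip_width: 0.0867
finger_force: 0.0
```

Call:
{"op": "move_arm", "data": {"motion": [[[1, -0.432, -0.622, 0, 0, 0, -0.255], [1, -0.432, -0.622, 0, 0, 0, -0.255], [1, -0.432, -0.622, 0, 0, 0, -0.255], [1, -0.432, -0.622, 0, 0, 0, -0.255], [1, -0.432, -0.622, 0, 0, 0, -0.255], [1, -0.432, -0.622, 0, 0, 0, -0.255], [1, -0.432, -0.622, 0, 0, 0, -0.255], [1, -0.432, -0.622, 0, 0, 0, -0.255], [1, -0.432, -0.622, 0, 0, 0, -0.255], [1, -0.432, -0.622, 0, 0, 0, -0.255], [1, -0.432, -0.622, 0, 0, 0, -0.255], [1, -0.432, -0.622, 0, 0, 0, -0.255]]]}}

```text
time: 2.7
position: [0.4858, 0.1824, 0.197]
ee_rot: [-0.61, 3.082, 0.0]
force: [-0.4, 0.3, 0.9]
grip_width: 0.0867
finger_force: 0.0
```

Call:
{"op": "move_arm", "data": {"motion": [[[1, 0, 0, 0, 0, 0, 0], [1, 0, 0, 0, 0, 0, 0]]]}}

```text
time: 2.9
position: [0.4847, 0.183, 0.1968]
ee_rot: [0.607, -3.081, -0.001]
force: [-0.2, -0.6, 0.1]
grip_width: 0.087
finger_force: 0.0
```

Run:
```python
from h import *
plan(now(),pose(.485,.1825,.030,202.3),8);plan(now(),pose(.485,.1825,.06,202.3),6)
```

```text
8 rows: [-0.001 -0.003  0.695] [ 0.001 -0.001 -0.001]
6 rows: [-0.001 -0.003  0.76 ] [ 0.001 -0.001 -0.001]
```

Call:
{"op": "move_arm", "data": {"motion": [[[1, 0, 0, 0.695, 0, 0, 0], [1, 0, 0, 0.695, 0, 0, 0], [1, 0, 0, 0.695, 0, 0, 0], [1, 0, 0, 0.695, 0, 0, 0], [1, 0, 0, 0.695, 0, 0, 0], [1, 0, 0, 0.695, 0, 0, 0], [1, 0, 0, 0.695, 0, 0, 0], [1, 0, 0, 0.695, 0, 0, 0], [1, 0, 0, 0, 0, 0, 0]]]}}

```text
time: 3.8
position: [0.4818, 0.1835, 0.0282]
ee_rot: [0.609, -3.075, -0.001]
force: [-0.3, -0.1, -0.1]
grip_width: 0.0871
finger_force: 0.0
```

Call:
{"op": "move_arm", "data": {"motion": [[[-1, 0, 0, 0, 0, 0, 0], [-1, 0, 0, 0, 0, 0, 0], [-1, 0, 0, 0, 0, 0, 0], [-1, 0, 0, 0, 0, 0, 0], [-1, 0, 0, 0, 0, 0, 0], [-1, 0, 0, 0, 0, 0, 0], [-1, 0, 0, 0, 0, 0, 0], [-1, 0, 0, 0, 0, 0, 0], [-1, 0, 0, 0, 0, 0, 0], [-1, 0, 0, 0, 0, 0, 0]]]}}

```text
time: 4.8
position: [0.4851, 0.1831, 0.0301]
ee_rot: [0.609, -3.082, -0.0]
force: [-0.9, 0.0, 0.0]
grip_width: 0.0154
finger_force: 0.0
```

Run:
```python
from h import *
s=capture("side");t=capture("top")
r=lambda im,x,y,w,h:cv2.resize(im[y:y+h,x:x+w],(400,300),interpolation=cv2.INTER_CUBIC)
cv2.imwrite("pics/g1.png",cv2.convertScaleAbs(np.hstack([r(s["img"],170,100,140,105),r(t["img"],150,170,140,105)]),alpha=1.5))
z=readout.read_state();print(z["grip_width"],z["finger_force"])
```

```text
0.007184229892882668 0.0
```

View pics/g1.png

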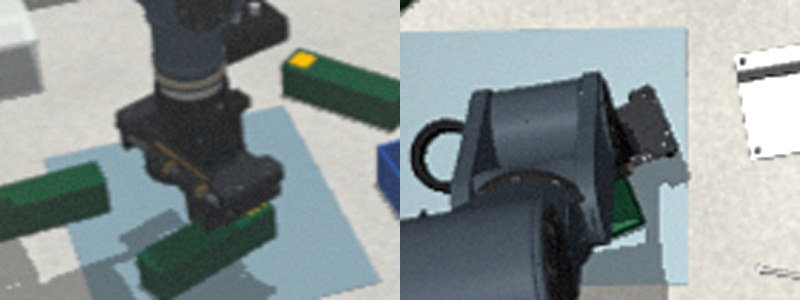

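The crop shows the gripper shut above or behind an unmoved box, with no grip. I'll check where the reported TCP projects in both views.

Run:
```python
from h import *
s=capture("side");t=capture("top");z=readout.read_state();p=z["position"];print(p,z["grip_width"],z["time"])
H=np.array([[*p[:2],h] for h in(.016,.03,.086,.15,.25)])
sc=400/140
for n,c,o in(("side",s,(170,100)),("top",t,(150,170))):
    q=proj(c,H);print(n,q.round(1).tolist(),"crop",((q-o)*sc).round(0).tolist())
q=np.array([[.155,.605,.183],[.155,.605,.248]]);print("start",proj(s,q),proj(t,q))
print("cam pos",-s["R"].T@s["t"],-t["R"].T@t["t"])
m=pose(*p,202.3);L=[];
for v in(-80,80):
    for w in(-22,22):
        for h in(0,.046):
            a=np.radians(22.3);L.append([.485+v/1e3*np.cos(a)-w/1e3*np.sin(a),.1825+v/1e3*np.sin(a)+w/1e3*np.cos(a),h])
print("box corners side crop",((proj(s,np.array(L))-(170,100))*sc).round(0).tolist())
```

```text
[0.48509249 0.18311083 0.03011124] 0.0030801152059422893 5.0
side [[242.5, 186.8], [242.1, 183.5], [240.7, 169.5], [239.0, 152.7], [236.1, 124.3]] crop [[207.0, 248.0], [206.0, 238.0], [202.0, 199.0], [197.0, 151.0], [189.0, 70.0]]
top [[219.8, 227.9], [219.2, 227.4], [216.6, 225.6], [213.4, 223.4], [207.6, 219.4]] crop [[200.0, 165.0], [198.0, 164.0], [190.0, 159.0], [181.0, 153.0], [165.0, 141.0]]
start [[106.79167805  92.25548666]
 [101.53127249  74.5269956 ]] [[ 60.05153168 342.36465327]
 [ 47.80707978 346.17855079]]
cam pos [ 0.22955878 -1.00112785  1.09049143] [ 0.33701009 -0.02553564  1.46449125]
box corners side crop [[162.0, 304.0], [158.0, 272.0], [137.0, 283.0], [133.0, 252.0], [277.0, 236.0], [275.0, 205.0], [252.0, 217.0], [250.0, 186.0]]
```

Run:
```python
from h import *
s=capture("side")
a=cv2.resize(s["img"][120:210,200:290],(600,600),interpolation=cv2.INTER_CUBIC);a=cv2.convertScaleAbs(a,alpha=2.5,beta=10)
a0=cv2.resize(cv2.imread("pics/side0.png")[40:120,60:140],(200,200));a[:200,:200]=cv2.convertScaleAbs(a0,alpha=2)
cv2.imwrite("pics/g2.png",a);print(readout.read_state()["grip_width"])
```

```text
0.001759499575654835
```

View pics/g2.png

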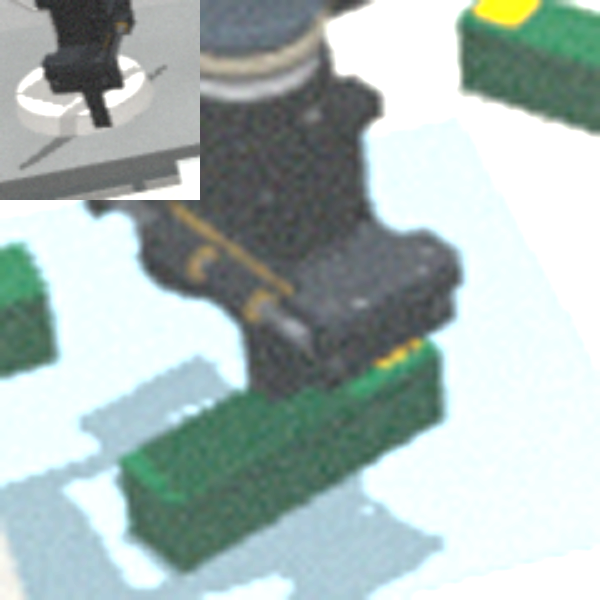

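The fingers look as if they end at the box's top face. I'll lift 60 mm with the gripper shut and compare the visible tip with its predicted pixel.

Call:
{"op": "move_arm", "data": {"motion": [[[-1, 0, 0, -0.5, 0, 0, 0], [-1, 0, 0, -0.5, 0, 0, 0], [-1, 0, 0, -0.5, 0, 0, 0], [-1, 0, 0, -0.5, 0, 0, 0], [-1, 0, 0, 0, 0, 0, 0]]]}}

```text
time: 5.55
position: [0.4866, 0.1834, 0.0918]
ee_rot: [-0.608, 3.078, -0.0]
force: [-0.7, -1.0, -1.0]
grip_width: 0.0008
finger_force: 0.0
```

Run:
```python
from h import *
s=capture("side");z=readout.read_state();p=z["position"];print(p,z["grip_width"])
a=s["img"][110:210,200:300];k=6
a=cv2.convertScaleAbs(cv2.resize(a,(600,600),interpolation=cv2.INTER_CUBIC),alpha=2.2,beta=8)
q=proj(s,np.array([[p[0],p[1],p[2]-.014],[p[0],p[1],p[2]+.056]]))
for u,v in q:
    cv2.drawMarker(a,(int((u-200+.5)*k),int((v-110+.5)*k)),(0,0,255),0,14)
print(q);cv2.imwrite("pics/g3.png",a)
```

```text
[0.48583372 0.18323632 0.09083011] 0.0006412882333026932
[[241.18994987 171.76435623]
 [239.34337186 153.47489431]]
```

View pics/g3.png

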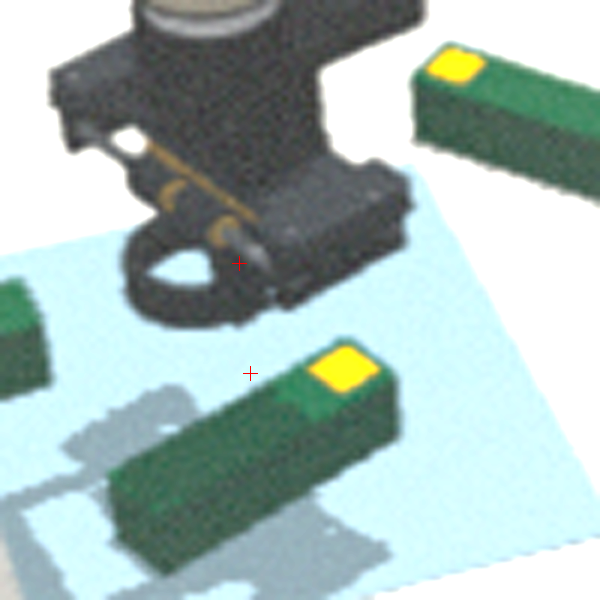

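No finger is visible at the predicted tip pixel (241,172). The lowest gripper pixels are about 8 rows higher, so the real tips seem to be about 30 mm above the reported ones. I'll check by touching the box top (46 mm) gently with the shut fingers.

Call:
{"op": "move_arm", "data": {"motion": [[[-1, 0, 0, 0.5, 0, 0, 0], [-1, 0, 0, 0.5, 0, 0, 0], [-1, 0, 0, 0.5, 0, 0, 0], [-1, 0, 0, 0.5, 0, 0, 0], [-1, 0, 0, 0.06, 0, 0, 0], [-1, 0, 0, 0.06, 0, 0, 0], [-1, 0, 0, 0, 0, 0, 0]]]}}

```text
time: 6.3
position: [0.4851, 0.1831, 0.0265]
ee_rot: [0.609, -3.082, -0.0]
force: [-0.2, 0.2, -0.0]
grip_width: -0.0001
finger_force: 0.0
```

Call:
{"op": "move_arm", "data": {"motion": [[[-1, 0, 0, 0.05, 0, 0, 0], [-1, 0, 0, 0.05, 0, 0, 0], [-1, 0, 0, 0, 0, 0, 0]]]}}

```text
time: 6.6
position: [0.4852, 0.1831, 0.0238]
ee_rot: [-0.609, 3.082, -0.0]
force: [0.1, -0.6, 1.1]
grip_width: 0.0007
finger_force: 0.0
```

Call:
{"op": "move_arm", "data": {"motion": [[[-1, 0, 0, 0.07, 0, 0, 0], [-1, 0, 0, 0.07, 0, 0, 0], [-1, 0, 0, 0, 0, 0, 0]]]}}

```text
time: 6.9
position: [0.4854, 0.1831, 0.0208]
ee_rot: [-0.609, 3.081, -0.0]
force: [-1.8, -0.3, 12.6]
grip_width: 0.0008
finger_force: 6.0
```

Run:
```python
from h import *
s=capture("side");z=readout.read_state();p=z["position"];print(p,z["force"])
# gripper silhouette: dark pixels that differ from the start picture
d=cv2.absdiff(s["img"],cv2.imread("pics/side0.png")).max(2)
b=s["img"].max(2)
for v in range(160,200,2):
    print(v,''.join('#' if b[v,u]<38 and d[v,u]>12 else ('g' if s["img"][v,u,1]>1.25*s["img"][v,u,2] else '.') for u in range(215,275)))
```

```text
[0.48541195 0.18316765 0.02077512] [-1.73124468 -0.43444846 12.45865848]
160 ............................#######.........................
162 ..................g......#######....................#.......
164 ..............#.########....##..................######......
166 .................#####.......................#######........
168 ....................#.......##...........##########.........
170 ..............................###.....##############........
172 .......................#####....#################ggg........
174 .......................#######..##############ggggg.........
176 .......................############..######gggggggg.........
178 ....................gg.#################gggggggggggg........
180 .................ggggg#########gg####ggggggggggggggg........
182 .............ggggggggggggg##gggggggggggggggggggggggg........
184 ..........gggggggggggggggggggggggg.gggggggggggggg...........
186 ......gggggggggggggggggggggggggggggggggggggggg..............
188 ..gggggggggggggggggggggggggggggggggggggggg..................
190 ...gggggggggggggggggggggggggggggggggggg.....................
192 ...ggggggggggggggggggggggggggggggggg........................
194 ...gggggggggggggg.gggggggggggggg............................
196 ....gggggggggg.gggggggggggggg...............................
198 ....ggggggggggggggggggggggg.................................
```

Contact came at a reported TCP z of about 0.023 with the box top at 0.046. The real tips are therefore about 22 mm above the reported TCP, not 14 mm below it, an offset of about +36 mm. I'll check whether the gripper body shifts by the same amount, using its near bottom corners at side pixels (246.7,160.8) and (267.5,150) in the last picture.

Run:
```python
from h import *
s=capture("side")
X=np.array([np.cos(np.radians(202.3)),np.sin(np.radians(202.3))]);Y=np.array([np.cos(np.radians(112.3)),np.sin(np.radians(112.3))])
for z in(.147,.165,.183):
    for hl in(.095,.075):
        print(z,hl,[proj(s,np.array([[*(np.array([.4858,.1832])+a*X-hl*Y),z]])).round(1).tolist()[0] for a in(.0375,-.0375)])
```

```text
0.147 0.095 [[249.7, 174.6], [270.1, 163.0]]
0.147 0.075 [[245.3, 171.2], [265.6, 159.8]]
0.165 0.095 [[249.3, 169.6], [269.9, 158.1]]
0.165 0.075 [[244.8, 166.3], [265.3, 154.8]]
0.183 0.095 [[248.9, 164.6], [269.6, 153.0]]
0.183 0.075 [[244.3, 161.2], [265.0, 149.8]]
```

Call:
{"op": "move_arm", "data": {"motion": [[[-1, 0, 0, -0.8, 0, 0, 0], [-1, 0, 0, -0.8, 0, 0, 0], [1, 0, 0, 0, 0, 0, 0], [1, 0, 0, 0, 0, 0, 0], [1, 0, 0, 0, 0, 0, 0], [1, 0, 0, 0, 0, 0, 0], [1, 0, 0, 0, 0, 0, 0], [1, 0, 0, 0, 0, 0, 0], [1, 0, 0, 0, 0, 0, 0], [1, 0, 0, 0, 0, 0, 0]]]}}

```text
time: 8.0
position: [0.4851, 0.1831, 0.0672]
ee_rot: [0.609, -3.082, -0.0]
force: [-0.1, -0.6, -0.3]
grip_width: 0.0564
finger_force: 0.0
```

The body corners match z≈0.185, so the whole tool sits about 36 mm higher than reported. I'll apply true z = reported z + 0.0365 from here on, and check it by touch again at the plate.

Call:
{"op": "move_arm", "data": {"motion": [[[1, 0, 0, 0, 0, 0, 0], [1, 0, 0, 0, 0, 0, 0], [1, 0, 0, 0, 0, 0, 0], [1, 0, 0, 0.4, 0, 0, 0], [1, 0, 0, 0.4, 0, 0, 0], [1, 0, 0, 0.4, 0, 0, 0], [1, 0, 0, 0.4, 0, 0, 0], [1, 0, 0, 0.3, 0, 0, 0], [1, 0, 0, 0.3, 0, 0, 0], [1, 0, 0, 0.25, 0, 0, 0], [1, 0, 0, 0, 0, 0, 0]]]}}

```text
time: 9.1
position: [0.4845, 0.183, -0.0072]
ee_rot: [0.608, -3.08, -0.0]
force: [-0.2, -0.8, 0.5]
grip_width: 0.087
finger_force: 0.0
```

Call:
{"op": "move_arm", "data": {"motion": [[[-1, 0, 0, 0, 0, 0, 0], [-1, 0, 0, 0, 0, 0, 0], [-1, 0, 0, 0, 0, 0, 0], [-1, 0, 0, 0, 0, 0, 0], [-1, 0, 0, 0, 0, 0, 0], [-1, 0, 0, 0, 0, 0, 0], [-1, 0, 0, 0, 0, 0, 0], [-1, 0, 0, 0, 0, 0, 0]]]}}

```text
time: 9.9
position: [0.4852, 0.183, -0.006]
ee_rot: [-0.609, 3.082, -0.0]
force: [-0.2, -1.0, 1.2]
grip_width: 0.0439
finger_force: 30.0
```

Gripped, 43.9 mm wide at 30 N. I'll lift it and plan the carry to the open end of the plate.

Call:
{"op": "move_arm", "data": {"motion": [[[-1, 0, 0, -0.4, 0, 0, 0], [-1, 0, 0, -0.7, 0, 0, 0], [-1, 0, 0, -0.7, 0, 0, 0], [-1, 0, 0, -0.7, 0, 0, 0], [-1, 0, 0, -0.5, 0, 0, 0], [-1, 0, 0, 0, 0, 0, 0], [-1, 0, 0, 0, 0, 0, 0]]]}}

```text
time: 10.6
position: [0.4845, 0.1831, 0.0838]
ee_rot: [0.609, -3.081, -0.0]
force: [-0.3, 0.2, -5.1]
grip_width: 0.044
finger_force: 30.0
```

Run:
```python
from h import *
z=readout.read_state();print(z["position"],z["force"],z["grip_width"])
A=now();B=fx(-120,-3,85);plan(A,B,22);plan(A,B,24);print(B[:3,3])
```

```text
[0.48449191 0.1830757  0.08378703] [-0.30787946  0.20395746 -5.07348641] 0.04398460151006298
22 rows: [-0.266 -0.239 -0.002] [-0.    -0.     0.785]
24 rows: [-0.244 -0.218 -0.002] [-0.    -0.     0.719]
[ 0.55778222 -0.00841118  0.085     ]
```

Call:
{"op": "move_arm", "data": {"motion": [[[-1, -0.244, -0.218, 0, 0, 0, 0.719], [-1, -0.244, -0.218, 0, 0, 0, 0.719], [-1, -0.244, -0.218, 0, 0, 0, 0.719], [-1, -0.244, -0.218, 0, 0, 0, 0.719], [-1, -0.244, -0.218, 0, 0, 0, 0.719], [-1, -0.244, -0.218, 0, 0, 0, 0.719], [-1, -0.244, -0.218, 0, 0, 0, 0.719], [-1, -0.244, -0.218, 0, 0, 0, 0.719], [-1, -0.244, -0.218, 0, 0, 0, 0.719], [-1, -0.244, -0.218, 0, 0, 0, 0.719], [-1, -0.244, -0.218, 0, 0, 0, 0.719], [-1, -0.244, -0.218, 0, 0, 0, 0.719]]]}}

```text
time: 11.8
position: [0.5668, 0.1049, 0.082]
ee_rot: [-0.802, -3.034, 0.001]
force: [-0.4, 0.1, -4.6]
grip_width: 0.0435
finger_force: 30.0
```

Call:
{"op": "move_arm", "data": {"motion": [[[-1, -0.244, -0.218, 0, 0, 0, 0.719], [-1, -0.244, -0.218, 0, 0, 0, 0.719], [-1, -0.244, -0.218, 0, 0, 0, 0.719], [-1, -0.244, -0.218, 0, 0, 0, 0.719], [-1, -0.244, -0.218, 0, 0, 0, 0.719], [-1, -0.244, -0.218, 0, 0, 0, 0.719], [-1, -0.244, -0.218, 0, 0, 0, 0.719], [-1, -0.244, -0.218, 0, 0, 0, 0.719], [-1, -0.244, -0.218, 0, 0, 0, 0.719], [-1, -0.244, -0.218, 0, 0, 0, 0.719], [-1, -0.244, -0.218, 0, 0, 0, 0.719], [-1, -0.244, -0.218, 0, 0, 0, 0.719]]]}}

```text
time: 13.0
position: [0.5568, -0.0083, 0.0821]
ee_rot: [-2.046, -2.38, 0.003]
force: [0.9, 0.8, -5.6]
grip_width: 0.0436
finger_force: 30.0
```

Call:
{"op": "move_arm", "data": {"motion": [[[-1, 0, 0, 0.6, 0, 0, 0], [-1, 0, 0, 0.6, 0, 0, 0], [-1, 0, 0, 0.3, 0, 0, 0], [-1, 0, 0, 0, 0, 0, 0]]]}}

```text
time: 13.4
position: [0.5562, -0.0078, 0.0365]
ee_rot: [-2.041, -2.382, 0.004]
force: [-0.4, -0.3, -4.9]
grip_width: 0.044
finger_force: 30.0
```

Run:
```python
from h import *
s=capture("side");t=capture("top");z=readout.read_state();print(z["position"],z["force"])
A=now();plan(A,fx(-120,-3,4.5),3)
Z=z["position"][2]+.0365-.030
O,ex,ey=fit()
L=np.array([[*(O+(-120+v)/1e3*ex+(-3+w)/1e3*ey),Z+.046] for v in(-80,80) for w in(-22,22)])
out=[]
for c,(x,y,w,h) in((s,(235,170,100,90)),(t,(235,170,100,90))):
    a=c["img"].copy();a=cv2.resize(a[y:y+h,x:x+w],(400,360),interpolation=cv2.INTER_CUBIC);a=cv2.convertScaleAbs(a,alpha=1.8)
    for u,v in proj(c,L):cv2.drawMarker(a,(int((u-x+.5)*4),int((v-y+.5)*4)),(0,0,255),0,8)
    out.append(a)
cv2.imwrite("pics/p1.png",np.hstack(out))
```

```text
[ 0.558175   -0.00806112  0.03840512] [ 0.55151805 -0.18102562 -4.26480408]
3 rows: [-0.003 -0.005  0.377] [-0.003 -0.001  0.004]
```

View pics/p1.png

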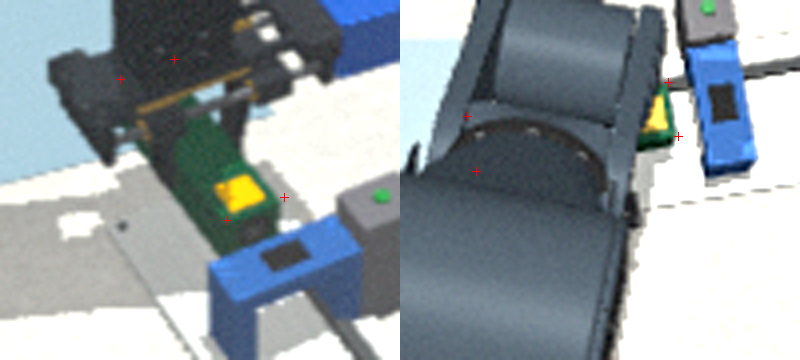

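The picture shows the box aligned on the plate axis, nose and sticker just before the arch at side (295,219). It sits slightly off the prediction towards fixture -y. I'll measure that by triangulating the sticker.

```bash
cat >> h.py <<'E'
def stick(roi_s=(250,180,380,330),roi_t=(260,165,390,230)):
    "yellow sticker in fixture mm from both views"
    s,t=capture("side"),capture("top");o=[]
    for c,(a,b,d,e) in((t,roi_t),(s,roi_s)):
        m=cv2.inRange(cv2.cvtColor(c["img"],cv2.COLOR_BGR2HSV)[b:e,a:d],(20,120,70),(35,255,255));n,l,st,ce=cv2.connectedComponentsWithStats(m)
        i=1+np.argmax(st[1:,4]);ys,xs=np.nonzero(l==i);o.append([xs.mean()+a,ys.mean()+b]);print("px",np.round(o[-1],1),st[i].tolist())
    O,ex,ey=fit()
    f=lambda X:(np.r_[(X[:2]-O)@ex,(X[:2]-O)@ey,X[2]]*1000).round(1)
    return f(tri(t,s,[o[0]],[o[1]])[0]),lambda z:[f(plane(c,q,z)[0]) for c,q in((t,o[0]),(s,o[1]))]
E
python3 - <<'E'
from h import *
X,g=stick();z=readout.read_state()["position"];O,ex,ey=fit();print("sticker",X,g(X[2]/1000),"tcp",(z[:2]-O)@ex*1e3,(z[:2]-O)@ey*1e3,z[2])
E
```

```text
px [298.8 198.3] [36, 29, 6, 8, 33]
px [295.1 217.2] [39, 33, 13, 10, 80]
sticker [-53.6  -6.   97.4] [array([-53.6,  -6.2,  97.4]), array([-53.5,  -5.8,  97.4])] tcp -120.02801093929438 -1.7972547026284709 0.03930148178446118
```

Call:
{"op": "move_arm", "data": {"motion": [[[-1, 0, 0, 0.5, 0, 0, 0], [-1, 0, 0, 0.4, 0, 0, 0], [-1, 0, 0, 0.2, 0, 0, 0], [-1, 0, 0, 0, 0, 0, 0], [-1, 0, 0, 0, 0, 0, 0]]]}}

```text
time: 14.1
position: [0.5585, -0.0082, 0.0059]
ee_rot: [2.044, 2.386, 0.0]
force: [-0.1, 0.3, -5.3]
grip_width: 0.0438
finger_force: 30.0
```

Call:
{"op": "move_arm", "data": {"motion": [[[-1, 0, 0, 0.07, 0, 0, 0], [-1, 0, 0, 0.07, 0, 0, 0], [-1, 0, 0, 0, 0, 0, 0]]]}}

```text
time: 14.4
position: [0.5592, -0.0084, 0.004]
ee_rot: [2.043, 2.384, 0.001]
force: [-2.2, -0.1, 9.6]
grip_width: 0.0437
finger_force: 30.0
```

Plate contact came at a reported z of about 0.0043, which matches the offset. I'll ease off and slide 50 mm along fixture +x (tool -x).

Call:
{"op": "move_arm", "data": {"motion": [[[-1, 0, 0, -0.08, 0, 0, 0], [-1, -0.2, 0, 0, 0, 0, 0], [-1, -0.3, 0, 0, 0, 0, 0], [-1, -0.3, 0, 0, 0, 0, 0], [-1, -0.3, 0, 0, 0, 0, 0], [-1, -0.3, 0, 0, 0, 0, 0], [-1, -0.2, 0, 0, 0, 0, 0], [-1, 0, 0, 0, 0, 0, 0], [-1, 0, 0, 0, 0, 0, 0]]]}}

```text
time: 15.3
position: [0.5662, -0.0566, 0.0041]
ee_rot: [2.044, 2.384, -0.0]
force: [-0.5, -0.7, -3.1]
grip_width: 0.0437
finger_force: 30.0
```

Run:
```python
from h import *
z=readout.read_state();O,ex,ey=fit();p=z["position"];print("tcp",(p[:2]-O)@ex*1e3,(p[:2]-O)@ey*1e3,p[2],z["force"])
try:
    X,g=stick();print("sticker",X,g(.056))
except Exception as e:print(e)
```

```text
tcp -71.09795476719995 -1.9804534689137794 0.004050468137906216 [-0.46508046 -0.68146583 -3.14876793]
px [307. 195.] [47, 30, 1, 1, 1]
px [286.5 214.5] [36, 34, 2, 2, 2]
sticker [-35.8 -25.5 138.1] [array([-23.5,   6.4,  56. ]), array([-110.8,   -2.2,   56. ])]
```

Call:
{"op": "move_arm", "data": {"motion": [[[0.4, 0, 0, 0, 0, 0, 0], [0.4, 0, 0, 0, 0, 0, 0], [0.4, 0, 0, 0, 0, 0, 0], [0.4, 0.2, 0, 0, 0, 0, 0], [0.4, 0.4, 0, 0, 0, 0, 0], [0.4, 0.5, 0, 0, 0, 0, 0], [0.4, 0.5, 0, 0, 0, 0, 0], [0.4, 0.2, 0, 0, 0, 0, 0], [0.4, 0, 0, 0, 0, 0, 0]]]}}

```text
time: 16.3
position: [0.5569, -0.0006, 0.004]
ee_rot: [-2.041, -2.388, 0.001]
force: [0.2, -0.1, 1.3]
grip_width: 0.061
finger_force: 0.0
```

Call:
{"op": "move_arm", "data": {"motion": [[[-1, 0, 0, 0, 0, 0, 0], [-1, 0, 0, 0, 0, 0, 0], [-1, 0, 0, 0, 0, 0, 0], [-1, 0, 0, 0, 0, 0, 0], [-1, 0, 0, 0, 0, 0, 0], [-1, 0, 0, 0, 0, 0, 0]]]}}

```text
time: 16.9
position: [0.5577, -0.0028, 0.0041]
ee_rot: [2.044, 2.385, -0.0]
force: [-0.7, -1.9, 0.0]
grip_width: 0.0438
finger_force: 30.0
```

Call:
{"op": "move_arm", "data": {"motion": [[[-1, -0.2, 0, 0, 0, 0, 0], [-1, -0.3, 0, 0, 0, 0, 0], [-1, -0.3, 0, 0, 0, 0, 0], [-1, -0.3, 0, 0, 0, 0, 0], [-1, -0.3, 0, 0, 0, 0, 0], [-1, -0.3, 0, 0, 0, 0, 0], [-1, -0.2, 0, 0, 0, 0, 0], [-1, -0.1, 0, 0, 0, 0, 0], [-1, 0, 0, 0, 0, 0, 0], [-1, 0, 0, 0, 0, 0, 0]]]}}

```text
time: 17.9
position: [0.5668, -0.0626, 0.0041]
ee_rot: [2.043, 2.385, -0.001]
force: [-1.9, -1.9, 1.4]
grip_width: 0.0441
finger_force: 30.0
```

Run:
```python
from h import *
z=readout.read_state();O,ex,ey=fit();p=z["position"];print("tcp",(p[:2]-O)@ex*1e3,(p[:2]-O)@ey*1e3,p[2],z["force"])
X,g=stick();print("sticker",X,g(.056))
```

```text
tcp -65.02847645387592 -2.303739195215473 0.004056412945018857 [-1.91709846 -1.9124709   1.3656303 ]
px [329.7 193.9] [65, 25, 10, 9, 72]
px [315.2 252. ] [59, 67, 14, 11, 94]
sticker [48.9 -2.3 55.9] [array([48.9, -2.4, 56. ]), array([49. , -2.4, 56. ])]
```

The sticker is at x 48.9, y -2.3, z 55.9, so the nose is 68 mm past the arch's middle and the height is right. I'll let go, rise, cross over the arch and take the nose at x≈63.

Call:
{"op": "move_arm", "data": {"motion": [[[0.4, 0, 0, 0, 0, 0, 0], [0.4, 0, 0, 0, 0, 0, 0], [0.4, 0, 0, 0, 0, 0, 0], [0.4, 0, 0, -0.5, 0, 0, 0], [0.4, 0, 0, -0.8, 0, 0, 0], [0.4, 0, 0, -0.9, 0, 0, 0], [0.4, 0, 0, -0.7, 0, 0, 0], [0.4, 0, 0, -0.4, 0, 0, 0], [0.4, 0, 0, 0, 0, 0, 0]]]}}

```text
time: 18.9
position: [0.5679, -0.0617, 0.1047]
ee_rot: [2.041, 2.383, 0.002]
force: [0.5, -0.6, -0.7]
grip_width: 0.0609
finger_force: 0.0
```

Call:
{"op": "move_arm", "data": {"motion": [[[0.4, -0.4, 0, 0, 0, 0, 0], [0.4, -0.7, 0, 0, 0, 0, 0], [0.4, -0.7, 0, 0, 0, 0, 0], [0.4, -0.7, 0, 0, 0, 0, 0], [0.4, -0.7, 0, 0, 0, 0, 0], [0.4, -0.7, 0, 0, 0, 0, 0], [0.4, -0.37, 0, 0, 0, 0, 0], [0.4, 0, 0, 0, 0, 0, 0], [0.4, 0, 0, 0, 0, 0, 0]]]}}

```text
time: 19.8
position: [0.5858, -0.1878, 0.1027]
ee_rot: [-2.044, -2.384, -0.0]
force: [-0.1, -0.1, -0.8]
grip_width: 0.061
finger_force: 0.0
```

Run:
```python
from h import *
z=readout.read_state();O,ex,ey=fit();p=z["position"];print("tcp",(p[:2]-O)@ex*1e3,(p[:2]-O)@ey*1e3,p[2],z["force"])
plan(now(),fx(63,-2.3,4.1),6)
```

```text
tcp 61.59846650593529 -2.530838832214631 0.10274142900126046 [-0.10063949 -0.12966757 -0.75471931]
6 rows: [-0.008  0.002  0.548] [-0.001 -0.002  0.001]
```

Call:
{"op": "move_arm", "data": {"motion": [[[0.4, -0.05, 0, 0.6, 0, 0, 0], [0.4, 0, 0, 0.8, 0, 0, 0], [0.4, 0, 0, 0.8, 0, 0, 0], [0.4, 0, 0, 0.6, 0, 0, 0], [0.4, 0, 0, 0.35, 0, 0, 0], [0.4, 0, 0, 0.13, 0, 0, 0], [0.4, 0, 0, 0, 0, 0, 0]]]}}

```text
time: 20.5
position: [0.5865, -0.1891, 0.0046]
ee_rot: [-2.043, -2.386, 0.0]
force: [0.6, 0.7, 0.3]
grip_width: 0.0609
finger_force: 0.0
```

Call:
{"op": "move_arm", "data": {"motion": [[[-1, 0, 0, 0, 0, 0, 0], [-1, 0, 0, 0, 0, 0, 0], [-1, 0, 0, 0, 0, 0, 0], [-1, 0, 0, 0, 0, 0, 0], [-1, 0, 0, 0, 0, 0, 0], [-1, 0, 0, 0, 0, 0, 0]]]}}

```text
time: 21.1
position: [0.587, -0.1899, 0.0055]
ee_rot: [2.043, 2.385, 0.0]
force: [-0.6, 0.3, 5.4]
grip_width: 0.0439
finger_force: 30.0
```

Call:
{"op": "move_arm", "data": {"motion": [[[-1, -0.2, 0, 0, 0, 0, 0], [-1, -0.35, 0, 0, 0, 0, 0], [-1, -0.4, 0, 0, 0, 0, 0], [-1, -0.4, 0, 0, 0, 0, 0], [-1, -0.4, 0, 0, 0, 0, 0], [-1, -0.4, 0, 0, 0, 0, 0], [-1, -0.4, 0, 0, 0, 0, 0], [-1, -0.4, 0, 0, 0, 0, 0], [-1, -0.4, 0, 0, 0, 0, 0], [-1, -0.25, 0, 0, 0, 0, 0], [-1, 0, 0, 0, 0, 0, 0], [-1, 0, 0, 0, 0, 0, 0]]]}}

```text
time: 22.3
position: [0.6027, -0.295, 0.0055]
ee_rot: [-2.043, -2.384, -0.002]
force: [-1.8, 5.0, 6.9]
grip_width: 0.0438
finger_force: 30.0
```

Run:
```python
from h import *
z=readout.read_state();O,ex,ey=fit();p=z["position"];print("tcp",(p[:2]-O)@ex*1e3,(p[:2]-O)@ey*1e3,p[2],z["force"],z["grip_width"])
X,g=stick();print("sticker",X,g(.056))
```

```text
tcp 170.08921854141317 -2.1288414400318922 0.0054760669035648635 [-1.81518448  4.95642957  6.89873962] 0.0438173386677965Traceback (most recent call last):
  File "<stdin>", line 3, in <module>
  File "h.py", line 47, in stick
    i=1+np.argmax(st[1:,4]);ys,xs=np.nonzero(l==i);o.append([xs.mean()+a,ys.mean()+b]);print("px",np.round(o[-1],1),st[i].tolist())
        ~~~~~~~~~^^^^^^^^^^
    return _wrapfunc(a, 'argmax', axis=axis, out=out, **kwds)
    return bound(*args, **kwds)
ValueError: attempt to get argmax of an empty sequence
```

The fingers would meet the stop at this grip, so I'll let go, move back 70 mm to the middle of the box and measure.

Call:
{"op": "move_arm", "data": {"motion": [[[0.4, 0, 0, 0, 0, 0, 0], [0.4, 0, 0, 0, 0, 0, 0], [0.4, 0, 0, 0, 0, 0, 0], [0.4, 0.3, 0, 0, 0, 0, 0], [0.4, 0.5, 0, 0, 0, 0, 0], [0.4, 0.5, 0, 0, 0, 0, 0], [0.4, 0.5, 0, 0, 0, 0, 0], [0.4, 0.3, 0, 0, 0, 0, 0], [0.4, 0.2, 0, 0, 0, 0, 0], [0.4, 0, 0, 0, 0, 0, 0], [0.4, 0, 0, 0, 0, 0, 0]]]}}

```text
time: 23.5
position: [0.5929, -0.2285, 0.0048]
ee_rot: [2.043, 2.385, -0.0]
force: [-0.2, 0.7, 0.3]
grip_width: 0.0609
finger_force: 0.0
```

Run:
```python
from h import *
z=readout.read_state();O,ex,ey=fit();p=z["position"];print("tcp",(p[:2]-O)@ex*1e3,(p[:2]-O)@ey*1e3,p[2],z["force"],z["grip_width"])
X,g=stick();print("sticker",X,g(.056))
```

```text
tcp 102.83933792205643 -1.7082794789435671 0.004826821182531166 [-0.21996607  0.66285697  0.30486566] 0.06090045297982077Traceback (most recent call last):
  File "<stdin>", line 3, in <module>
  File "h.py", line 47, in stick
    i=1+np.argmax(st[1:,4]);ys,xs=np.nonzero(l==i);o.append([xs.mean()+a,ys.mean()+b]);print("px",np.round(o[-1],1),st[i].tolist())
        ~~~~~~~~~^^^^^^^^^^
    return _wrapfunc(a, 'argmax', axis=axis, out=out, **kwds)
    return bound(*args, **kwds)
ValueError: attempt to get argmax of an empty sequence
```

Call:
{"op": "move_arm", "data": {"motion": [[[-1, 0, 0, 0, 0, 0, 0], [-1, 0, 0, 0, 0, 0, 0], [-1, 0, 0, 0, 0, 0, 0], [-1, 0, 0, 0, 0, 0, 0], [-1, 0, 0, 0, 0, 0, 0], [-1, -0.2, 0, 0, 0, 0, 0], [-1, -0.25, 0, 0, 0, 0, 0], [-1, -0.15, 0, 0, 0, 0, 0], [-1, 0, 0, 0, 0, 0, 0]]]}}

```text
time: 24.5
position: [0.5952, -0.2462, 0.0046]
ee_rot: [-2.044, -2.385, -0.0]
force: [-1.1, 1.9, 0.5]
grip_width: 0.0436
finger_force: 30.0
```

```bash
cat >> h.py <<'E'
def look():
    z=readout.read_state();O,ex,ey=fit();p=z["position"];print("tcp",((p[:2]-O)@ex*1e3).round(1),((p[:2]-O)@ey*1e3).round(1),p[2].round(4),z["force"].round(1),z["grip_width"].round(4))
    for n,(a,b,d,e) in(("side",(250,180,380,330)),("top",(260,165,390,230))):
        c=capture(n);h=cv2.cvtColor(c["img"],cv2.COLOR_BGR2HSV)[b:e,a:d];m=cv2.inRange(h,(20,120,70),(35,255,255));ys,xs=np.nonzero(m)
        if len(xs)>5:
            X=plane(c,[xs.mean()+a,ys.mean()+b],.056)[0][:2]-O;print(n,"sticker",len(xs),(X@ex*1e3).round(1),(X@ey*1e3).round(1))
E
python3 -c "from h import *;look()"
```

```text
Traceback (most recent call last):
  File "h.py", line 52, in look
    z=readout.read_state();O,ex,ey=fit();p=z["position"];print("tcp",((p[:2]-O)@ex*1e3).round(1),((p[:2]-O)@ey*1e3).round(1),p[2].round(4),z["force"].round(1),z["grip_width"].round(4))
                                                                                                                                                               ^^^^^^^^^^^^^^^^^^^^^
AttributeError: 'float' object has no attribute 'round'
```

```bash
sed -i 's/z\["grip_width"\].round(4))/round(z["grip_width"],4))/' h.py; python3 -c "from h import *;look()"
```

```text
tcp 120.7 -2.2 0.0046 [-1.1  1.9  0.5] 0.0436
side sticker 114 170.9 -2.5
```

Call:
{"op": "move_arm", "data": {"motion": [[[-1, -0.1, 0, 0, 0, 0, 0], [-1, -0.1, 0, 0, 0, 0, 0], [-1, -0.05, 0, 0, 0, 0, 0], [-1, 0, 0, 0, 0, 0, 0]]]}}

```text
time: 25.0
position: [0.5963, -0.2529, 0.0046]
ee_rot: [-2.044, -2.384, -0.001]
force: [-0.3, 4.5, 1.7]
grip_width: 0.044
finger_force: 30.0
```

Call:
{"op": "move_arm", "data": {"motion": [[[-1, -0.05, 0, 0, 0, 0, 0], [-1, 0, 0, 0, 0, 0, 0]]]}}

```text
time: 25.2
position: [0.5962, -0.2528, 0.0046]
ee_rot: [-2.043, -2.383, -0.003]
force: [0.5, 8.7, 3.5]
grip_width: 0.0436
finger_force: 30.0
```

Call:
{"op": "move_arm", "data": {"motion": [[[-1, -0.05, 0, 0, 0, 0, 0], [-1, 0, 0, 0, 0, 0, 0]]]}}

```text
time: 25.4
position: [0.5962, -0.2528, 0.0046]
ee_rot: [-2.042, -2.381, -0.005]
force: [0.1, 11.7, 5.2]
grip_width: 0.0442
finger_force: 30.0
```

```bash
python3 -c "from h import *;look()"
```

```text
tcp 127.4 -2.1 0.0046 [ 0.1 11.7  5.2] 0.0442
side sticker 119 175.6 -2.8
```

```bash
cat >> h.py <<'E'
def ends():
    s=capture("side");O,ex,ey=fit();h=cv2.cvtColor(s["img"],cv2.COLOR_BGR2HSV)
    def prof(z,ys,x0,x1):
        for y in ys:
            xs=np.arange(x0,x1,1.);W=np.array([[*(O+x/1e3*ex+y/1e3*ey),z] for x in xs]);q=proj(s,W).astype(np.float32)
            b=cv2.remap(s["img"],q[:,0].reshape(-1,1),q[:,1].reshape(-1,1),1)[:,0]
            print("z",z,"y",y,"x",x0,"G",b[::2,1].tolist(),"R",b[::2,2].tolist())
    prof(.056,(-15,-2,10),186,210);prof(.034,(-20,-10,0),190,222)
E
python3 -c "from h import *;ends()"
```

```text
z 0.056 y -15 x 186 G [112, 115, 116, 102, 88, 75, 66, 58, 52, 45, 43, 43] R [138, 138, 140, 111, 81, 48, 32, 29, 32, 34, 39, 42]
z 0.056 y -2 x 186 G [145, 145, 146, 121, 92, 74, 66, 60, 50, 42, 40, 40] R [191, 192, 193, 151, 97, 51, 34, 34, 34, 37, 38, 39]
z 0.056 y 10 x 186 G [127, 122, 113, 95, 80, 70, 65, 59, 52, 48, 49, 52] R [161, 154, 140, 105, 65, 35, 31, 33, 34, 33, 37, 43]
z 0.034 y -20 x 190 G [46, 47, 47, 48, 50, 61, 83, 92, 93, 93, 93, 93, 86, 71, 62, 59] R [34, 34, 34, 30, 49, 88, 148, 172, 175, 175, 175, 173, 157, 123, 104, 97]
z 0.034 y -10 x 190 G [49, 46, 45, 42, 41, 53, 72, 87, 93, 94, 93, 93, 85, 72, 62, 59] R [33, 32, 34, 37, 42, 79, 127, 162, 174, 175, 175, 174, 157, 128, 105, 97]
z 0.034 y 0 x 190 G [48, 45, 44, 45, 49, 57, 79, 91, 92, 93, 95, 92, 88, 72, 61, 59] R [37, 41, 43, 43, 54, 83, 138, 171, 173, 175, 175, 171, 161, 126, 104, 98]
```

The nose top edge reads x≈202 and the stop face x≈201, with 12 N of reaction, so the nose is against the stop. Now I'll open, lower the fingers beside the box and push it to the fence with the robot-side finger.

Call:
{"op": "move_arm", "data": {"motion": [[[1, 0, 0, 0, 0, 0, 0], [1, 0, 0, 0, 0, 0, 0], [1, 0, 0, 0, 0, 0, 0], [1, 0.1, 0, 0, 0, 0, 0], [1, 0.1, 0, 0, 0, 0, 0], [1, 0, 0, 0, 0, 0, 0], [1, 0, 0, 0.15, 0, 0, 0], [1, 0, 0, 0.15, 0, 0, 0], [1, 0, 0, 0, 0, 0, 0]]]}}

```text
time: 26.45
position: [0.5953, -0.2501, -0.0053]
ee_rot: [-2.043, -2.384, 0.0]
force: [-0.1, -0.7, -0.7]
grip_width: 0.0869
finger_force: 0.0
```

Call:
{"op": "move_arm", "data": {"motion": [[[1, 0, 0.15, 0, 0, 0, 0], [1, 0, 0.2, 0, 0, 0, 0], [1, 0, 0.15, 0, 0, 0, 0], [1, 0, 0.1, 0, 0, 0, 0], [1, 0, 0.05, 0, 0, 0, 0], [1, 0, 0, 0, 0, 0, 0]]]}}

```text
time: 27.05
position: [0.6155, -0.2473, -0.0043]
ee_rot: [2.044, 2.386, -0.0]
force: [-0.7, 0.0, -0.2]
grip_width: 0.0874
finger_force: 0.0
```

```bash
python3 -c "from h import *;look()"
```

```text
tcp 124.9 17.7 -0.0043 [-0.7  0.  -0.2] 0.0874
side sticker 107 177.4 0.5
```

Call:
{"op": "move_arm", "data": {"motion": [[[1, 0, 0.05, 0, 0, 0, 0], [1, 0, 0.05, 0, 0, 0, 0], [1, 0, 0, 0, 0, 0, 0]]]}}

```text
time: 27.45
position: [0.6172, -0.247, -0.0044]
ee_rot: [-2.042, -2.385, 0.002]
force: [-3.1, -1.1, 1.0]
grip_width: 0.0871
finger_force: 1.4
```

Call:
{"op": "move_arm", "data": {"motion": [[[1, 0, 0.05, 0, 0, 0, 0], [1, 0, 0, 0, 0, 0, 0]]]}}

```text
time: 27.65
position: [0.6186, -0.2466, -0.0045]
ee_rot: [-2.043, -2.384, 0.002]
force: [-4.5, -1.3, 1.9]
grip_width: 0.0872
finger_force: 2.3
```

```bash
python3 -c "from h import *;look()"
```

```text
tcp 124.7 20.9 -0.0045 [-4.5 -1.3  1.9] 0.0872
side sticker 106 179.1 -0.2
```

Call:
{"op": "move_arm", "data": {"motion": [[[1, 0, 0.04, 0, 0, 0, 0], [1, 0, 0, 0, 0, 0, 0]]]}}

```text
time: 27.95
position: [0.6205, -0.2463, -0.0044]
ee_rot: [-2.044, -2.385, 0.0]
force: [-4.6, -0.4, 2.0]
grip_width: 0.0872
finger_force: 2.3
```

Call:
{"op": "move_arm", "data": {"motion": [[[1, 0, 0.04, 0, 0, 0, 0], [1, 0, 0, 0, 0, 0, 0]]]}}

```text
time: 28.15
position: [0.6212, -0.246, -0.0044]
ee_rot: [-2.043, -2.384, 0.001]
force: [-4.6, -0.3, 3.2]
grip_width: 0.0871
finger_force: 2.7
```

```bash
python3 -c "from h import *;look()"
```

```text
tcp 124.4 23.6 -0.0044 [-4.6 -0.3  3.2] 0.0871
side sticker 108 176.2 4.8
```

Call:
{"op": "move_arm", "data": {"motion": [[[1, 0, 0.03, 0, 0, 0, 0], [1, 0, 0, 0, 0, 0, 0]]]}}

```text
time: 28.45
position: [0.6212, -0.2459, -0.0046]
ee_rot: [-2.041, -2.383, 0.003]
force: [-6.5, -1.0, 2.9]
grip_width: 0.0871
finger_force: 3.6
```

```bash
python3 -c "from h import *;look()"
```

```text
tcp 124.3 23.6 -0.0046 [-6.5 -1.   2.9] 0.0871
side sticker 105 178.0 3.1
```

Call:
{"op": "move_arm", "data": {"motion": [[[1, 0, 0.03, 0, 0, 0, 0], [1, 0, 0.03, 0, 0, 0, 0], [1, 0, 0, 0, 0, 0, 0]]]}}

```text
time: 28.85
position: [0.621, -0.2458, -0.0047]
ee_rot: [-2.038, -2.382, 0.006]
force: [-11.4, -2.6, 5.2]
grip_width: 0.0867
finger_force: 5.4
```

```bash
python3 -c "from h import *;look();ends()"
```

```text
tcp 124.3 23.5 -0.0047 [-11.4  -2.6   5.2] 0.0867
side sticker 103 179.7 2.1
z 0.056 y -15 x 186 G [52, 63, 69, 72, 71, 70, 65, 59, 52, 47, 43, 40] R [37, 41, 36, 37, 33, 31, 31, 34, 35, 34, 35, 36]
z 0.056 y -2 x 186 G [111, 121, 129, 115, 89, 73, 64, 57, 50, 43, 38, 43] R [145, 158, 169, 142, 93, 50, 33, 31, 35, 39, 39, 41]
z 0.056 y 10 x 186 G [144, 144, 140, 113, 88, 73, 65, 57, 52, 49, 48, 47] R [191, 190, 185, 139, 87, 46, 33, 31, 34, 36, 35, 33]
z 0.034 y -20 x 190 G [48, 49, 48, 45, 51, 61, 83, 91, 93, 94, 94, 94, 87, 70, 61, 59] R [35, 36, 34, 31, 50, 89, 148, 171, 174, 175, 174, 175, 159, 123, 103, 97]
z 0.034 y -10 x 190 G [49, 47, 45, 46, 46, 57, 75, 87, 92, 94, 94, 94, 85, 72, 63, 61] R [34, 33, 34, 36, 41, 79, 129, 162, 173, 176, 176, 176, 159, 130, 105, 99]
z 0.034 y 0 x 190 G [49, 46, 45, 46, 49, 59, 79, 91, 92, 94, 94, 93, 89, 71, 61, 60] R [36, 41, 42, 43, 54, 83, 139, 172, 174, 175, 175, 173, 163, 127, 104, 98]
```

Firm fence contact at 11 N, with the nose edge still at x≈202. I'll back off, rise and check.

Call:
{"op": "move_arm", "data": {"motion": [[[1, 0, -0.1, 0, 0, 0, 0], [1, 0, -0.1, 0, 0, 0, 0], [1, 0, -0.2, 0, 0, 0, 0], [1, 0, -0.3, 0, 0, 0, 0], [1, 0, -0.1, 0, 0, 0, 0], [1, 0, 0, -0.4, 0, 0, 0], [1, 0, 0, -0.8, 0, 0, 0], [1, 0, 0, -0.9, 0, 0, 0], [1, 0, 0, -0.9, 0, 0, 0], [1, 0, 0, -0.9, 0, 0, 0], [1, 0, 0, -0.5, 0, 0, 0]]]}}

```text
time: 30.1
position: [0.6027, -0.2504, 0.1313]
ee_rot: [2.04, 2.381, 0.002]
force: [0.3, -0.7, -0.6]
grip_width: 0.087
finger_force: 0.0
```

Call:
{"op": "move_arm", "data": {"motion": [[[1, 0.4, 0, -0.4, 0, 0, 0], [1, 0.8, 0, -0.4, 0, 0, 0], [1, 0.9, 0, 0, 0, 0, 0], [1, 0.9, 0, 0, 0, 0, 0], [1, 0.9, 0, 0, 0, 0, 0], [1, 0.9, 0, 0, 0, 0, 0], [1, 0.9, 0, 0, 0, 0, 0], [1, 0.9, 0, 0, 0, 0, 0], [1, 0.5, 0, 0, 0, 0, 0], [1, 0, 0, 0, 0, 0, 0]]]}}

```text
time: 31.1
position: [0.5667, -0.036, 0.1513]
ee_rot: [-2.038, -2.387, 0.001]
force: [-0.2, -0.3, -0.4]
grip_width: 0.0866
finger_force: 0.0
```

Run:
```python
from h import *
look();ends();X,g=stick();print("tri",X)
s=capture("side");t=capture("top")
O,ex,ey=fit();h=cv2.cvtColor(t["img"],cv2.COLOR_BGR2HSV)[165:230,318:376];k=cv2.inRange(h,(20,80,50),(90,255,255))
ys,xs=np.nonzero(k);W=plane(t,np.c_[xs+318,ys+165],.056)[:,:2]-O;print(cv2.minAreaRect(np.float32(np.c_[W@ex,W@ey]*1000)))
r=lambda im,x,y,w,h:cv2.resize(im[y:y+h,x:x+w],(400,400),interpolation=cv2.INTER_CUBIC)
cv2.imwrite("pics/end.png",cv2.convertScaleAbs(np.hstack([r(s["img"],290,225,90,90),r(t["img"],310,155,80,80)]),alpha=1.7))
```

```text
tcp -91.4 1.6 0.1513 [-0.2 -0.3 -0.4] 0.0866
side sticker 105 179.6 1.8
top sticker 71 179.5 1.1
z 0.056 y -15 x 186 G [66, 68, 68, 67, 65, 66, 61, 54, 50, 48, 43, 39] R [42, 48, 40, 40, 34, 34, 32, 34, 37, 37, 35, 36]
z 0.056 y -2 x 186 G [133, 133, 130, 108, 84, 68, 61, 55, 48, 42, 41, 44] R [175, 175, 171, 132, 85, 47, 34, 35, 39, 39, 40, 42]
z 0.056 y 10 x 186 G [131, 132, 129, 105, 81, 66, 60, 55, 50, 47, 47, 45] R [174, 173, 168, 128, 81, 45, 35, 35, 35, 35, 37, 36]
z 0.034 y -20 x 190 G [47, 47, 46, 47, 48, 57, 76, 84, 86, 86, 86, 86, 78, 63, 56, 53] R [37, 36, 34, 35, 48, 81, 134, 155, 159, 160, 160, 159, 144, 112, 95, 88]
z 0.034 y -10 x 190 G [48, 47, 46, 44, 43, 53, 68, 81, 85, 87, 88, 87, 80, 68, 57, 54] R [37, 35, 33, 34, 37, 73, 117, 149, 159, 161, 161, 159, 145, 120, 96, 90]
z 0.034 y 0 x 190 G [46, 41, 39, 43, 46, 53, 73, 86, 86, 85, 86, 85, 80, 66, 58, 56] R [35, 36, 37, 41, 51, 76, 128, 158, 159, 159, 161, 158, 148, 116, 97, 92]
px [369.2 185.9] [105, 17, 9, 9, 69]
px [343.5 286.5] [87, 101, 14, 12, 104]
tri [179.3   1.9  55.2]
((119.47389221191406, 1.9291229248046875), (42.3236198425293, 157.0059814453125), 89.75838470458984)
```

View pics/end.png

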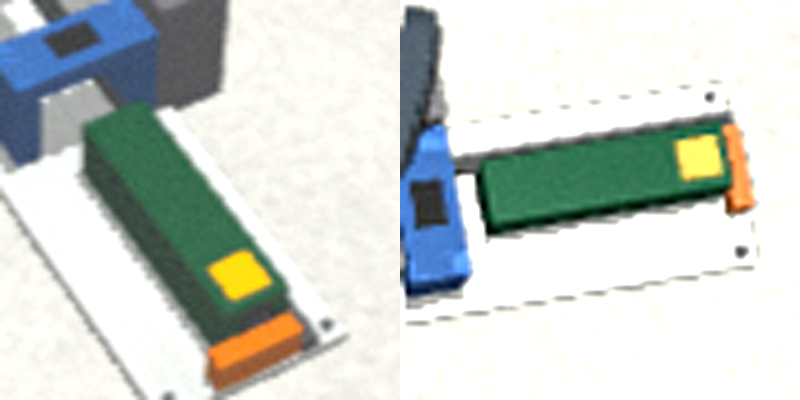

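The last picture shows the box flat past the arch, nose against the orange stop at side (345,300) and its long side along the fence. It measures x 119.5, y 1.9 (calibration error), yaw within 0.3° of the fixture, and top at 55 mm. The gripper is clear, so I'm handing in.

```bash
python3 -c "from workcell import bot;print(bot.close_job())"
```

```text
the job is handed in; nothing more can be done
None
```

I handed the job in at about 31 s: the green box went socket end first under the arch with a re-grip beyond it, and now lies flat and released, socket end against the orange stop and long side against the fence, by camera and touch; I never moved near the tape, tumbler, screwdriver or bin.

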